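Key the glaze queue into the kiln controller

ROBOT

A 6-joint arm with a two-finger parallel gripper is mounted at the origin on the work surface. World frame = base frame: x ahead of the robot, y to its left, z up, the work surface at z = 0. Lengths are in m, angles in degrees, forces in N, time in s.
With the tool pointing down it reaches from about 0.35 to 0.875 m from the base axis. Payload 4.2 kg.
Tool frame: the origin (TCP) lies at the very end of the fingers, on their centre line; the grasp point (between the pads) lies 19 mm behind it; z points along the fingers, y is the line along which they close (so a half turn about z gives the same grasp; the last joint's range is limited). The gripper opens to 85 mm and grips with 20 to 120 N. Pads are 22 mm wide; open, the fingers measure 114 mm over their backs; the gripper's body (76 mm by 85 mm) begins 54 mm behind the grasp point. The pads swing forward as they close: fully open they stand 13 mm farther back than shut.
Start: joints at [-56.287, 22.042, 0.453, 0, -68.411, -14.817], TCP at [0.202, -0.591, 0.231] pointing down, gripper open.
Joint ranges: [-179.83, 179.83], [-69.29, 118.12], [-61.27, 80.66], [-181.25, 117.63], [-171.15, -9.14], [-177.46, 177.46]. Speed limits (degrees/s): [159.86, 159.86, 180, 180, 180, 180].

INTERFACE

Orientations are given as a 3x3 rotation matrix whose columns are the frame's x, y, z axes.
In Python, from station import r gives the robot as it stands.
- The arm moves only by the tool arm_command, never from a script. Its argument "plan" is a list of rows, each a list of 3 entries, a list of its own where there are three numbers: the opening, from 0 (shut) to 1 (fully open), then the shift along the tool's x, y, z in m, then the turn, a rotation vector about the tool's x, y, z in rad. In form: [[fingers, [dx, dy, dz], [rx, ry, rz]], ...]. A call has 1 to 12 rows; each row shifts and turns the commanded pose from where the row before left it, along the tool's axes as they then stand; what a row does not reach is not made up. A row lasts 1/8 s, in which the tool goes at most 62.5 mm and 10.7 degrees, less where a joint would pass 70% of its speed; a pose out of reach is approached as far as the arm can. A call with a gripper value outside its range is refused whole. The fingers move at their own pace and stop on an object; the grip force is fixed at half the most. Time passes only in rows, so rows that do not move let the fingers close. It gives the time, the measured TCP pose, the force, the opening and the grip force at its end, in the units of the state.
- r.get_obs(): the state, without advancing time (a new reading comes with each control period).
- r.grab_frame(name): name is "scene" or "top" or "wrist"; returns (picture, depth): 400x640x3 uint8, blue, green, red; 400x640 float32, m along the optical axis (not along the pixel's ray), 0 where there is no reading.
- r.calibration(name): a dict with "fx", "fy", "cx", "cy" (pixels), "eye" and "orientation" of the camera in the world; the wrist camera has in their place "hand_eye" (4x4, takes a point from camera to tool coordinates, whose origin is the TCP and whose axes are the flange's). Camera axes: x right, y down, z forward; pixel columns grow to the right and rows downward; lengths in m; the calibration is good to about 2 mm. A picture is of the moment at which its call begins: read the wrist's pose just before it. calibration takes no time and is no camera call.
- r.job_done(): hands the job in; it is judged then, once.
Trained networks look in the newest picture that a camera, given by its name, has taken for a name from the list of things; names that differ only in an ending like _2 or _b are one class to them, and where a whole thing is asked for, a point or a joint stands for the part that bears it (a point fixed in the world has none). Each returns a list of dicts, best first, with "p" (0 to 1); they miss things now and then, are a little off and sometimes report something else, mostly with a low value. They report only what shows in the picture. A call takes as long as a camera call. They do not tell look-alikes from the thing itself.
- r.find_in(thing, camera): "rect" ([centre column, centre row, width, height] in pixels, round what is visible of it).
- r.silhouettes(thing, camera): "mask" (400x640 bool, what is visible of it) and "rect" ([centre column, centre row, width, height] in pixels, round what is visible of it).
The state is a dict: "t": time; "joints": joint angles; "joint_velocities": joint speeds; "effort": joint torques, N m; "tool_pos": TCP position; "ee_rot": TCP orientation; "wrist_force": force on the tool from outside, world axes, zero at the start; "moment": the same for the moment, N m; "finger_gap": finger opening in m; "finger_force": force on a finger pad.
Only numpy, scipy, OpenCV 4.12 (cv2) and the standard library are available. Lean on these libraries where they do the work, as an engineer would, in place of code of your own. Each camera call takes 0.05 s, during which the arm holds its last target. There are 200 camera calls.

TASK

Enter the firing queue on the red kiln controller: press the colour keys in the order in which the jars of those colours stand on the plywood board, beginning at its brass-knob end, and then the white start key. Press each key right down to its stop but gently, and let it up before the next (it stays half sunken). Leave alone the key whose colour is that of the jar on the white bat, the black stop key, and the jars and vases.

Things in the scene. Friction and masses are not known exactly. Their poses are not given: they have to be found in the camera images.
- panel: face of the red kiln controller, a box 260 wide, 170 up the slope, 45 mm thick, on stiff rubber mounts on a stand fixed to the bench. Origin: mid-face, about 115 mm above the bench. z: out of the face, leaning 30 deg from vertical towards the robot; x up the slope, y left. Round keys, upper row from left (+y): blue, green, yellow, orange; lower row: white start, black stop. Push with 22 N at most.
- key_blue (a joint): blue key, cap 28 mm across, axis at (x, y) = (30, 78) mm in the panel's frame, moving along z. Up, its flat top is 14 to 28 mm out from the face: each is mounted at an unmeasured height, so feel for its stop. Value (m): 0 up, 0.010 at the stop, right down beyond 0.008. Needs 1.5 N at first, 5 N just before the stop. Let go, it rises only to 0.004 and stays sunken.
- key_green (a joint): green key, cap 28 mm across, axis at (x, y) = (30, 26) mm in the panel's frame, moving along z. Up, its flat top is 14 to 28 mm out from the face: each is mounted at an unmeasured height, so feel for its stop. Value (m): 0 up, 0.010 at the stop, right down beyond 0.008. Needs 1.5 N at first, 5 N just before the stop. Let go, it rises only to 0.004 and stays sunken.
- key_yellow (a joint): yellow key, cap 28 mm across, axis at (x, y) = (30, -26) mm in the panel's frame, moving along z. Up, its flat top is 14 to 28 mm out from the face: each is mounted at an unmeasured height, so feel for its stop. Value (m): 0 up, 0.010 at the stop, right down beyond 0.008. Needs 1.5 N at first, 5 N just before the stop. Let go, it rises only to 0.004 and stays sunken.
- key_orange (a joint): orange key, cap 28 mm across, axis at (x, y) = (30, -78) mm in the panel's frame, moving along z. Up, its flat top is 14 to 28 mm out from the face: each is mounted at an unmeasured height, so feel for its stop. Value (m): 0 up, 0.010 at the stop, right down beyond 0.008. Needs 1.5 N at first, 5 N just before the stop. Let go, it rises only to 0.004 and stays sunken.
- key_start (a joint): white start key, cap 28 mm across, axis at (x, y) = (-36, 40) mm in the panel's frame, moving along z. Up, its flat top is 14 to 28 mm out from the face: each is mounted at an unmeasured height, so feel for its stop. Value (m): 0 up, 0.010 at the stop, right down beyond 0.008. Needs 1.5 N at first, 5 N just before the stop. Let go, it rises only to 0.004 and stays sunken.
- key_stop (a joint): black stop key, cap 28 mm across, axis at (x, y) = (-36, -40) mm in the panel's frame, moving along z. Up, its flat top is 14 to 28 mm out from the face: each is mounted at an unmeasured height, so feel for its stop. Value (m): 0 up, 0.010 at the stop, right down beyond 0.008. Needs 1.5 N at first, 5 N just before the stop. Let go, it rises only to 0.004 and stays sunken.
- queue: plywood board 270 x 80 x 12 mm lying on the bench to the left, fixed, with three jars in a row. Origin: centre of its underside; x along the row, from the end with the brass knob (18 mm across, 22 mm tall, at x = -118 mm), where the queue begins, to its last place.
- place1 (a point): first place, next to the brass knob of the queue, on top of the board at x = -65 mm
- place2 (a point): middle place of the queue, on top of the board at x = 10 mm
- place3 (a point): last place, farthest from the brass knob of the queue, on top of the board at x = 85 mm
- bat: white round plaster bat 130 mm across, 12 mm thick, on the bench to the right, fixed; one jar stands on it, which is not in the queue. Origin: centre of its underside.
- jar_blue: glaze jar with blue cap and blue band on white, 48 mm across, 64 mm tall; stands on the board or on the bat, stays there. Origin: centre of its underside.
- jar_green: glaze jar with green cap and green band on white, 48 mm across, 64 mm tall; stands on the board or on the bat, stays there. Origin: centre of its underside.
- jar_yellow: glaze jar with yellow cap and yellow band on white, 48 mm across, 64 mm tall; stands on the board or on the bat, stays there. Origin: centre of its underside.
- jar_orange: glaze jar with orange cap and orange band on white, 48 mm across, 64 mm tall; stands on the board or on the bat, stays there. Origin: centre of its underside.
- vase: grey egg-shaped vase, 120 mm across, 165 mm tall, right of the controller; bystander. Origin: centre of its underside.
- budvase: squat blue bud vase, 96 mm across, 72 mm tall, behind the controller; bystander. Origin: centre of its underside.
- pot: terracotta lidded pot, 80 mm across, 85 mm tall, in front to the left, fixed to the bench; bystander. Origin: centre of its underside.
Things that resemble listed ones, but are neither listed nor needed, are in the scene too. There is more than one size of the jar_blue; the one meant has the size given above.

How it is judged (in metres and radians):
On the way, in this order (a step that is already met when the one before it is completed fails the run):
1. the key with the colour of jar 1 of the queue is pressed right down (((horizontal distance between jar_blue and place1 below 0.03 m and value of joint key_blue above 0.008 m) or (horizontal distance between jar_green and place1 below 0.03 m and value of joint key_green above 0.008 m) or (horizontal distance between jar_yellow and place1 below 0.03 m and value of joint key_yellow above 0.008 m) or (horizontal distance between jar_orange and place1 below 0.03 m and value of joint key_orange above 0.008 m))), for 0.03 s.
2. the key with the colour of jar 2 of the queue is pressed right down (((horizontal distance between jar_blue and place2 below 0.03 m and value of joint key_blue above 0.008 m) or (horizontal distance between jar_green and place2 below 0.03 m and value of joint key_green above 0.008 m) or (horizontal distance between jar_yellow and place2 below 0.03 m and value of joint key_yellow above 0.008 m) or (horizontal distance between jar_orange and place2 below 0.03 m and value of joint key_orange above 0.008 m))), for 0.03 s.
3. the key with the colour of jar 3 of the queue is pressed right down (((horizontal distance between jar_blue and place3 below 0.03 m and value of joint key_blue above 0.008 m) or (horizontal distance between jar_green and place3 below 0.03 m and value of joint key_green above 0.008 m) or (horizontal distance between jar_yellow and place3 below 0.03 m and value of joint key_yellow above 0.008 m) or (horizontal distance between jar_orange and place3 below 0.03 m and value of joint key_orange above 0.008 m))), for 0.03 s.
4. the white start key is pressed right down (value of joint key_start above 0.008 m), for 0.03 s.
At the end, for the whole second after the job is handed in: The keys of the three jars on the board and the white start key are let go and half sunken (2.5 to 6.5 mm down); the key of the jar on the bat and the black stop key are up (under 2.5 mm); the jars stand within 30 mm of their board places, or 45 mm of the bat's centre (((horizontal distance between jar_blue and bat below 0.045 m and value of joint key_blue below 0.0025 m) or (horizontal distance between jar_blue and place1 below 0.03 m and value of joint key_blue between 0.0025 and 0.0065 m) or (horizontal distance between jar_blue and place2 below 0.03 m and value of joint key_blue between 0.0025 and 0.0065 m) or (horizontal distance between jar_blue and place3 below 0.03 m and value of joint key_blue between 0.0025 and 0.0065 m)) and ((horizontal distance between jar_green and bat below 0.045 m and value of joint key_green below 0.0025 m) or (horizontal distance between jar_green and place1 below 0.03 m and value of joint key_green between 0.0025 and 0.0065 m) or (horizontal distance between jar_green and place2 below 0.03 m and value of joint key_green between 0.0025 and 0.0065 m) or (horizontal distance between jar_green and place3 below 0.03 m and value of joint key_green between 0.0025 and 0.0065 m)) and ((horizontal distance between jar_yellow and bat below 0.045 m and value of joint key_yellow below 0.0025 m) or (horizontal distance between jar_yellow and place1 below 0.03 m and value of joint key_yellow between 0.0025 and 0.0065 m) or (horizontal distance between jar_yellow and place2 below 0.03 m and value of joint key_yellow between 0.0025 and 0.0065 m) or (horizontal distance between jar_yellow and place3 below 0.03 m and value of joint key_yellow between 0.0025 and 0.0065 m)) and ((horizontal distance between jar_orange and bat below 0.045 m and value of joint key_orange below 0.0025 m) or (horizontal distance between jar_orange and place1 below 0.03 m and value of joint key_orange between 0.0025 and 0.0065 m) or (horizontal distance between jar_orange and place2 below 0.03 m and value of joint key_orange between 0.0025 and 0.0065 m) or (horizontal distance between jar_orange and place3 below 0.03 m and value of joint key_orange between 0.0025 and 0.0065 m)) and value of joint key_start between 0.0025 and 0.0065 m and value of joint key_stop below 0.0025 m); the robot touches nothing.
It fails at once if a key goes down before the one ahead of it in the queue, or start before all three colour keys (((horizontal distance between jar_blue and place1 below 0.03 m and horizontal distance between jar_green and place2 below 0.03 m and value of joint key_green above 0.0025 m and value of joint key_blue below 0.0025 m) or (horizontal distance between jar_blue and place1 below 0.03 m and horizontal distance between jar_yellow and place2 below 0.03 m and value of joint key_yellow above 0.0025 m and value of joint key_blue below 0.0025 m) or (horizontal distance between jar_blue and place1 below 0.03 m and horizontal distance between jar_orange and place2 below 0.03 m and value of joint key_orange above 0.0025 m and value of joint key_blue below 0.0025 m) or (horizontal distance between jar_green and place1 below 0.03 m and horizontal distance between jar_blue and place2 below 0.03 m and value of joint key_blue above 0.0025 m and value of joint key_green below 0.0025 m) or (horizontal distance between jar_green and place1 below 0.03 m and horizontal distance between jar_yellow and place2 below 0.03 m and value of joint key_yellow above 0.0025 m and value of joint key_green below 0.0025 m) or (horizontal distance between jar_green and place1 below 0.03 m and horizontal distance between jar_orange and place2 below 0.03 m and value of joint key_orange above 0.0025 m and value of joint key_green below 0.0025 m) or (horizontal distance between jar_yellow and place1 below 0.03 m and horizontal distance between jar_blue and place2 below 0.03 m and value of joint key_blue above 0.0025 m and value of joint key_yellow below 0.0025 m) or (horizontal distance between jar_yellow and place1 below 0.03 m and horizontal distance between jar_green and place2 below 0.03 m and value of joint key_green above 0.0025 m and value of joint key_yellow below 0.0025 m) or (horizontal distance between jar_yellow and place1 below 0.03 m and horizontal distance between jar_orange and place2 below 0.03 m and value of joint key_orange above 0.0025 m and value of joint key_yellow below 0.0025 m) or (horizontal distance between jar_orange and place1 below 0.03 m and horizontal distance between jar_blue and place2 below 0.03 m and value of joint key_blue above 0.0025 m and value of joint key_orange below 0.0025 m) or (horizontal distance between jar_orange and place1 below 0.03 m and horizontal distance between jar_green and place2 below 0.03 m and value of joint key_green above 0.0025 m and value of joint key_orange below 0.0025 m) or (horizontal distance between jar_orange and place1 below 0.03 m and horizontal distance between jar_yellow and place2 below 0.03 m and value of joint key_yellow above 0.0025 m and value of joint key_orange below 0.0025 m) or (horizontal distance between jar_blue and place2 below 0.03 m and horizontal distance between jar_green and place3 below 0.03 m and value of joint key_green above 0.0025 m and value of joint key_blue below 0.0025 m) or (horizontal distance between jar_blue and place2 below 0.03 m and horizontal distance between jar_yellow and place3 below 0.03 m and value of joint key_yellow above 0.0025 m and value of joint key_blue below 0.0025 m) or (horizontal distance between jar_blue and place2 below 0.03 m and horizontal distance between jar_orange and place3 below 0.03 m and value of joint key_orange above 0.0025 m and value of joint key_blue below 0.0025 m) or (horizontal distance between jar_green and place2 below 0.03 m and horizontal distance between jar_blue and place3 below 0.03 m and value of joint key_blue above 0.0025 m and value of joint key_green below 0.0025 m) or (horizontal distance between jar_green and place2 below 0.03 m and horizontal distance between jar_yellow and place3 below 0.03 m and value of joint key_yellow above 0.0025 m and value of joint key_green below 0.0025 m) or (horizontal distance between jar_green and place2 below 0.03 m and horizontal distance between jar_orange and place3 below 0.03 m and value of joint key_orange above 0.0025 m and value of joint key_green below 0.0025 m) or (horizontal distance between jar_yellow and place2 below 0.03 m and horizontal distance between jar_blue and place3 below 0.03 m and value of joint key_blue above 0.0025 m and value of joint key_yellow below 0.0025 m) or (horizontal distance between jar_yellow and place2 below 0.03 m and horizontal distance between jar_green and place3 below 0.03 m and value of joint key_green above 0.0025 m and value of joint key_yellow below 0.0025 m) or (horizontal distance between jar_yellow and place2 below 0.03 m and horizontal distance between jar_orange and place3 below 0.03 m and value of joint key_orange above 0.0025 m and value of joint key_yellow below 0.0025 m) or (horizontal distance between jar_orange and place2 below 0.03 m and horizontal distance between jar_blue and place3 below 0.03 m and value of joint key_blue above 0.0025 m and value of joint key_orange below 0.0025 m) or (horizontal distance between jar_orange and place2 below 0.03 m and horizontal distance between jar_green and place3 below 0.03 m and value of joint key_green above 0.0025 m and value of joint key_orange below 0.0025 m) or (horizontal distance between jar_orange and place2 below 0.03 m and horizontal distance between jar_yellow and place3 below 0.03 m and value of joint key_yellow above 0.0025 m and value of joint key_orange below 0.0025 m)) or (value of joint key_start above 0.0025 m and ((horizontal distance between jar_blue and place1 below 0.03 m and value of joint key_blue below 0.0025 m) or (horizontal distance between jar_blue and place2 below 0.03 m and value of joint key_blue below 0.0025 m) or (horizontal distance between jar_blue and place3 below 0.03 m and value of joint key_blue below 0.0025 m) or (horizontal distance between jar_green and place1 below 0.03 m and value of joint key_green below 0.0025 m) or (horizontal distance between jar_green and place2 below 0.03 m and value of joint key_green below 0.0025 m) or (horizontal distance between jar_green and place3 below 0.03 m and value of joint key_green below 0.0025 m) or (horizontal distance between jar_yellow and place1 below 0.03 m and value of joint key_yellow below 0.0025 m) or (horizontal distance between jar_yellow and place2 below 0.03 m and value of joint key_yellow below 0.0025 m) or (horizontal distance between jar_yellow and place3 below 0.03 m and value of joint key_yellow below 0.0025 m) or (horizontal distance between jar_orange and place1 below 0.03 m and value of joint key_orange below 0.0025 m) or (horizontal distance between jar_orange and place2 below 0.03 m and value of joint key_orange below 0.0025 m) or (horizontal distance between jar_orange and place3 below 0.03 m and value of joint key_orange below 0.0025 m)))).
It fails at once if the key of the jar on the plaster bat, or the black stop key, goes down (value of joint key_stop above 0.0025 m or (horizontal distance between jar_blue and bat below 0.045 m and value of joint key_blue above 0.0025 m) or (horizontal distance between jar_green and bat below 0.045 m and value of joint key_green above 0.0025 m) or (horizontal distance between jar_yellow and bat below 0.045 m and value of joint key_yellow above 0.0025 m) or (horizontal distance between jar_orange and bat below 0.045 m and value of joint key_orange above 0.0025 m)).
It fails at once if two keys are held down at once (value of joint each of key_blue, key_green above 0.0065 m or value of joint each of key_blue, key_yellow above 0.0065 m or value of joint each of key_blue, key_orange above 0.0065 m or value of joint each of key_blue, key_start above 0.0065 m or value of joint each of key_blue, key_stop above 0.0065 m or value of joint each of key_green, key_yellow above 0.0065 m or value of joint each of key_green, key_orange above 0.0065 m or value of joint each of key_green, key_start above 0.0065 m or value of joint each of key_green, key_stop above 0.0065 m or value of joint each of key_yellow, key_orange above 0.0065 m or value of joint each of key_yellow, key_start above 0.0065 m or value of joint each of key_yellow, key_stop above 0.0065 m or value of joint each of key_orange, key_start above 0.0065 m or value of joint each of key_orange, key_stop above 0.0065 m or value of joint each of key_start, key_stop above 0.0065 m).
It fails at once if the robot pushes on the controller or its keys with more than 22 N (contact force between any of the arm, the fingers and panel above 22 N).
It fails at once if a jar, or a vase is shifted by more than 25 mm (distance of any of jar_blue, jar_green, jar_yellow, jar_orange, vase, budvase from where it was at the start of the episode above 0.025 m).
It also fails if it takes over 42 s, if anything falls off the work surface, if the arm or the gripper's body presses on something with over 40 N, if the wrist force passes 120 N, or if a joint passes its speed limit or range.

## Working session

There is one attempt and no reset: what is moved stays moved. The work goes in short steps, Python scripts to look and compute and a tool call to move; the robot and the scene stay as the last step left them, time stands still between calls to the robot, and variables do not carry over. Pictures are saved under pics/ and viewed, at most 10 in all, crops included, and the job is handed in when it is done.

Besides the shell and the picture viewer there is one more tool, called after ">>>" as name([rows], argument=value, ...), one row to a line, values as JSON. arm_command: Moves the arm, as the interface text tells. Its arguments: {"type":"object","properties":{"plan":{"type":"array","items":{"type":"array"}}},"required":["plan"]}

```bash
mkdir -p pics; python3 - <<'E'
from station import r
import cv2,numpy as np
for n in("scene","top"):
    im,d=r.grab_frame(n); cv2.imwrite(f"pics/{n}0.png",im); np.savez(f"{n}0.npz",im=im,d=d)
    c=r.calibration(n); print(n,{k:np.round(v,3).tolist() for k,v in c.items()})
o=r.get_obs();print({k:np.round(v,3).tolist() for k,v in o.items()})
c=r.calibration("wrist");print(np.round(c["hand_eye"],3).tolist())
E
```

```text
scene {'fx': 503.416, 'fy': 503.416, 'cx': 324.873, 'cy': 192.783, 'eye': [1.524, -0.396, 0.784], 'orientation': [[0.391, 0.491, -0.779], [0.92, -0.228, 0.318], [-0.022, -0.841, -0.541]]}
top {'fx': 487.956, 'fy': 487.956, 'cx': 318.175, 'cy': 199.406, 'eye': [0.232, 0.05, 1.571], 'orientation': [[-0.023, -0.981, 0.195], [-1.0, 0.02, -0.016], [0.012, -0.195, -0.981]]}
{'t': 0.1, 'joints': [-56.287, 22.086, 0.386, -0.024, -68.412, -14.817], 'joint_velocities': [-0.004, -0.101, 0.183, 0.232, -0.062, -0.105], 'effort': [-0.0, -39.332, 18.893, 4.198, -0.003, -0.0], 'tool_pos': [0.202, -0.591, 0.23], 'ee_rot': [[-0.946, -0.324, -0.001], [-0.324, 0.946, 0.002], [0.0, 0.002, -1.0]], 'wrist_force': [0.61, -0.625, -0.043], 'moment': [-0.012, 0.041, -0.032], 'finger_force': 0.0, 'finger_gap': 0.085}
[[-0.001, -0.956, -0.293, 0.075], [1.0, -0.001, -0.001, -0.0], [0.001, -0.293, 0.956, -0.143], [0.0, 0.0, 0.0, 1.0]]
```

View pics/scene0.png

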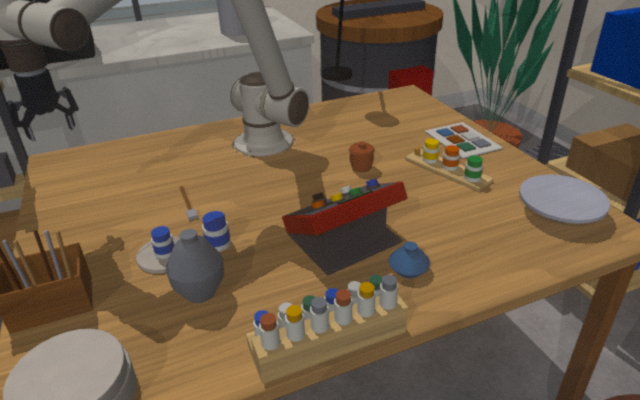

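View pics/top0.png

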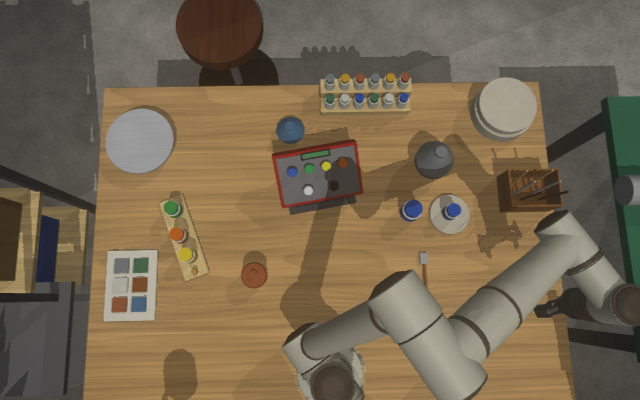

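```bash
cat > h.py <<'E'
import numpy as np,cv2
from station import r
def world(n,d,us,vs):
    c=r.calibration(n); us=np.asarray(us,float);vs=np.asarray(vs,float)
    z=d[vs.astype(int),us.astype(int)]
    p=np.stack([(us-c["cx"])/c["fx"]*z,(vs-c["cy"])/c["fy"]*z,z],-1)
    return p@np.array(c["orientation"]).T+np.array(c["eye"])
E
python3 - <<'E'
from h import *
f=np.load("top0.npz");im,d=f["im"],f["d"]
for n in ["panel","key_blue","key_green","key_yellow","key_orange","key_start","key_stop","jar_blue","jar_yellow","jar_orange","jar_green","bat","queue"]:
    for s in r.silhouettes(n,"top")[:3]:
        v,u=np.nonzero(s["mask"]); 
        P=world("top",d,u,v); P=P[d[v,u]>0]
        print(n,round(s["p"],2),np.round(s["rect"],1),len(u),"med",np.round(np.median(P,0),4),"zmax",P[:,2].max().round(3))
        if n=="panel":
            np.save("pm.npy",s["mask"])
            # plane RANSAC
            rng=np.random.default_rng(0);best=0
            for _ in range(500):
                a,b,c=P[rng.choice(len(P),3,0)];nn=np.cross(b-a,c-a);l=np.linalg.norm(nn)
                if l<1e-6: continue
                nn/=l; k=abs((P-a)@nn)<.003
                if k.sum()>best: best=k.sum();K=k
            Q=P[K];c=Q.mean(0);nn=np.linalg.svd(Q-c,full_matrices=False)[2][2];nn*=np.sign(nn[2])
            print(" plane",c.round(4),nn.round(4),K.sum(),"tilt",np.degrees(np.arccos(nn[2])))
a=cv2.resize(im[120:220,260:380],None,fx=5,fy=5,interpolation=2)
b=cv2.resize(im[185:285,150:220],None,fx=5,fy=5,interpolation=2)
cv2.imwrite("pics/c1.png",cv2.resize(np.hstack([a,b]),None,fx=.8,fy=.8))
E
```

```text
panel 0.86 [317.  171.2  90.3  67.1] 4723 med [0.6021 0.0244 0.1209] zmax 0.165
 plane [0.5979 0.0246 0.1172] [-0.5074 -0.0839  0.8576] 2463 tilt 30.952105339331382
key_blue 0.55 [290.1 171.1  13.6  11.4] 98 med [0.5999 0.1032 0.1481] zmax 0.16
key_green 0.43 [307.5 169.8   7.3   9.7] 74 med [0.6113 0.0521 0.1451] zmax 0.153
key_yellow 0.67 [184.7 239.7  52.4  82.8] 1328 med [0.415  0.4445 0.0117] zmax 0.06
key_yellow 0.51 [326.5 165.7   5.8   9.5] 44 med [0.6202 0.0007 0.1459] zmax 0.155
key_orange 0.62 [183.5 238.   48.4  85.8] 1188 med [0.4044 0.4417 0.0119] zmax 0.066
key_orange 0.44 [344.5 163.8  11.3  10.1] 67 med [ 0.6273 -0.0509  0.1459] zmax 0.16
key_orange 0.34 [173.9 207.7  18.8  13. ] 196 med [0.5085 0.4751 0.0735] zmax 0.086
key_stop 0.58 [332.4 186.4   9.5   8.7] 58 med [ 0.5604 -0.0231  0.1204] zmax 0.129
key_stop 0.26 [325.6 165.1   6.7   8.9] 64 med [0.6182 0.0007 0.1456] zmax 0.155
jar_blue 0.78 [413.6 209.2  24.1  19.5] 348 med [ 0.4879 -0.2631  0.0799] zmax 0.091
jar_blue 0.64 [453.8 212.5  21.8  17.4] 262 med [ 0.4849 -0.3909  0.0721] zmax 0.084
jar_blue 0.6 [308.2 169.8   6.1  12.5] 74 med [0.6108 0.0521 0.1451] zmax 0.153
jar_yellow 0.74 [188.9 255.3  18.9  16.3] 254 med [0.3656 0.4263 0.0723] zmax 0.086
jar_orange 0.6 [181.3 235.2  20.   15.9] 259 med [0.4279 0.4569 0.072 ] zmax 0.084
jar_green 0.58 [175.3 208.1  23.4  13.9] 246 med [0.51   0.4784 0.0734] zmax 0.086
bat 0.89 [452.  214.1  34.6  34. ] 985 med [ 0.4767 -0.3956  0.012 ] zmax 0.025
queue 0.82 [186.9 238.8  51.   79.8] 1318 med [0.409  0.4445 0.0118] zmax 0.08
```

View pics/c1.png

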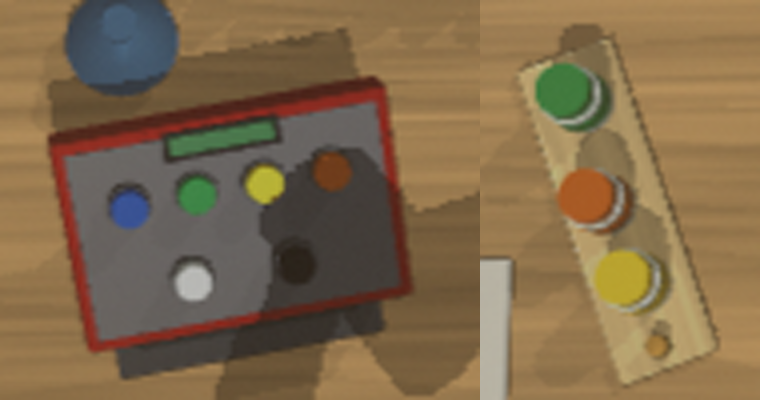

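```bash
cat >> h.py <<'E'
from scipy.spatial.transform import Rotation as R
KEYS=dict(blue=(30,78),green=(30,26),yellow=(30,-26),orange=(30,-78),start=(-36,40),stop=(-36,-40))
def fitpanel(W,n,c):
    """W: key name->world top point; n,c plane. Returns origin, R"""
    n=n/np.linalg.norm(n)
    x0=np.array([0,0,1.])-n*n[2];x0/=np.linalg.norm(x0);y0=np.cross(n,x0)
    ks=list(W);A=np.array([KEYS[k] for k in ks])/1000
    B=np.array([[(W[k]-c)@x0,(W[k]-c)@y0] for k in ks])
    a,b=A-A.mean(0),B-B.mean(0)
    th=np.arctan2((a[:,0]*b[:,1]-a[:,1]*b[:,0]).sum(),(a*b).sum())
    r2=np.array([[np.cos(th),-np.sin(th)],[np.sin(th),np.cos(th)]])
    t=B.mean(0)-r2@A.mean(0)
    res=B-(A@r2.T+t)
    x=r2[0,0]*x0+r2[1,0]*y0
    print("resid mm",dict(zip(ks,(res*1000).round(1).tolist())),"th",np.degrees(th).round(2))
    print("heights",{k:round(float((W[k]-c)@n)*1000,1) for k in ks})
    return c+t[0]*x0+t[1]*y0,np.stack([x,np.cross(n,x),n],1)
def delta(target,Rt):
    o=r.get_obs();Rc=np.array(o["ee_rot"])
    print("t",o["t"],"tcp",np.round(o["tool_pos"],4),"F",np.round(o["wrist_force"],2))
    print("shift tool(now)",np.round(Rc.T@(target-o["tool_pos"]),4),"rotvec tool",np.round(R.from_matrix(Rc.T@Rt).as_rotvec(),4),"shift in target frame",np.round(Rt.T@(target-o["tool_pos"]),4))
E
python3 - <<'E'
from h import *
f=np.load("top0.npz");d=f["d"]
px=dict(blue=(292.3,172.5),green=(309.3,168.8),yellow=(326.3,166.3),orange=(343,163),start=(308.5,190.5),stop=(334.3,186))
W={k:world("top",d,[p[0]],[p[1]])[0] for k,p in px.items()}
n=np.array([-0.5074,-0.0839,0.8576]);c=np.array([.5979,.0246,.1172])
O,Rp=fitpanel(W,n,c);print(O,Rp.round(4).tolist());np.savez("panel0.npz",O=O,R=Rp)
Rt=np.stack([-Rp[:,0],Rp[:,1],-Rp[:,2]],1)
print(np.linalg.det(Rt));delta(O+.15*Rp[:,2],Rt)
E
```

```text
resid mm {'blue': [-0.9, 0.4], 'green': [1.3, 0.2], 'yellow': [-2.0, -0.1], 'orange': [-1.0, 0.2], 'start': [0.7, -0.5], 'stop': [1.9, -0.2]} th -0.16
heights {'blue': 20.1, 'green': 20.4, 'yellow': 14.3, 'orange': 14.2, 'start': 22.8, 'stop': 27.1}
[0.59653337 0.02284292 0.11621954] [[0.8466, -0.1608, -0.5074], [0.1372, 0.987, -0.0839], [0.5143, 0.0014, 0.8576]]
0.9999999999999999
t 0.75 tcp [ 0.2024 -0.5913  0.2314] F [0.48 1.11 0.58]
shift tool(now) [-0.4957  0.4662 -0.0135] rotvec tool [ 0.044  -0.539   0.1646] shift in target frame [-0.3587  0.5426  0.2002]
```

>>> arm_command([
  [0, [0, 0, -0.06], [0, 0, 0]],
  [0, [-0.045, 0.042, 0], [0, 0, 0]],
  [0, [-0.045, 0.042, 0], [0, 0, 0]],
  [0, [-0.045, 0.042, 0], [0, 0, 0]],
  [0, [-0.045, 0.042, 0], [0, 0, 0]],
  [0, [-0.045, 0.042, 0], [0, 0, 0]],
  [0, [-0.045, 0.042, 0], [0, 0, 0]],
  [0, [-0.045, 0.042, 0], [0, 0, 0]],
  [0, [-0.045, 0.042, 0], [0, 0, 0]],
  [0, [-0.045, 0.042, 0], [0, 0, 0]],
  [0, [-0.045, 0.042, 0], [0, 0, 0]],
  [0, [-0.045, 0.042, 0], [0, 0, 0]],
])

```text
t: 2.25
tool_pos: [0.5218, 0.0081, 0.2918]
ee_rot: [[-0.946, -0.324, 0.001], [-0.324, 0.946, 0.0], [-0.001, -0.0, -1.0]]
wrist_force: [0.1, -0.9, 0.2]
finger_gap: -0.0001
finger_force: 0.0
```

>>> arm_command([
  [0, [0, 0, 0], [0.009, -0.108, 0.033]],
  [0, [0, 0, 0], [0.009, -0.108, 0.033]],
  [0, [0, 0, 0], [0.009, -0.108, 0.033]],
  [0, [0, 0, 0], [0.009, -0.108, 0.033]],
  [0, [0, 0, 0], [0.009, -0.108, 0.033]],
  [0, [0, 0, 0], [0, 0, 0]],
  [0, [0, 0, 0], [0, 0, 0]],
])

```text
t: 3.12
tool_pos: [0.5222, 0.0064, 0.2927]
ee_rot: [[-0.845, -0.161, 0.509], [-0.137, 0.987, 0.083], [-0.516, 0.001, -0.856]]
wrist_force: [0.5, 0.9, 0.6]
finger_gap: -0.0001
finger_force: 0.0
```

```bash
python3 - <<'E'
from h import *
f=np.load("panel0.npz");O,Rp=f["O"],f["R"]
Rt=np.stack([-Rp[:,0],Rp[:,1],-Rp[:,2]],1)
delta(O+.15*Rp[:,2],Rt)
o=r.get_obs();im,d=r.grab_frame("wrist");cv2.imwrite("pics/w1.png",im)
c=r.calibration("wrist");print(o["joints"],o["finger_gap"],c["fx"],(d>0).mean())
np.savez("w1.npz",im=im,d=d,p=o["tool_pos"],R=o["ee_rot"],H=c["hand_eye"],k=[c["fx"],c["fy"],c["cx"],c["cy"]])
E
```

```text
t 3.125 tcp [0.5222 0.0064 0.2927] F [0.46 0.87 0.61]
shift tool(now) [0.0257 0.004  0.0404] rotvec tool [-0.0007  0.0022  0.0004] shift in target frame [0.0256 0.004  0.0404]
[  21.99403451   -4.91096452  -34.23396701   12.77066527  -30.85238888
 -111.99261445] -6.531230734373719e-05 337.91990048486963 0.99605078125
```

View pics/w1.png

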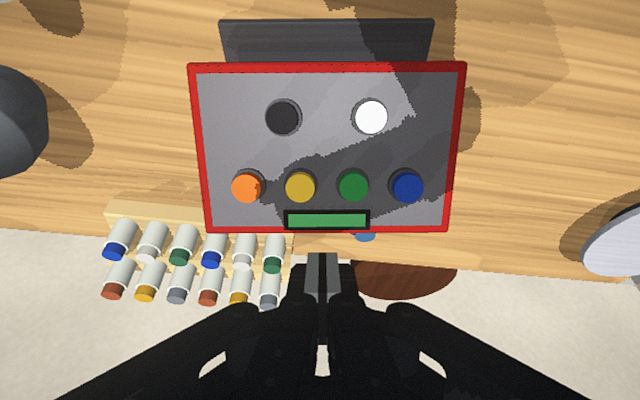

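```bash
python3 - <<'E'
from h import *
f=np.load("w1.npz");d=f["d"];fx,fy,cx,cy=f["k"];g=np.load("panel0.npz");O,Rp=g["O"],g["R"]
v,u=np.mgrid[0:400,0:640];C=np.stack([(u-cx)/fx*d,(v-cy)/fy*d,d],-1).reshape(-1,3)
H=f["H"];P=(C@H[:3,:3].T+H[:3,3])@f["R"].T+f["p"]
for it in range(3):
    q=(P-O)@Rp
    m=(abs(q[:,0])<.075)&(abs(q[:,1])<.12)&(abs(q[:,2])<(.012 if it==0 else .004))&(q[:,0]<.055)
    for a,b in KEYS.values(): m&=np.hypot(q[:,0]-a/1e3,q[:,1]-b/1e3)>.022
    Q=P[m];c=Q.mean(0);n=np.linalg.svd(Q-c,full_matrices=False)[2][2];n*=np.sign(n[2])
    h=(P-c)@n;W={}
    for k,(a,b) in KEYS.items():
        s=(np.hypot(q[:,0]-a/1e3,q[:,1]-b/1e3)<.02)&(h>.009)&(h<.035)
        t=np.median(h[s]);s&=abs(h-t)<.0025;S=P[s]
        e=(S-c)@Rp; W[k]=c+Rp@np.array([(e[:,0].min()+e[:,0].max())/2,(e[:,1].min()+e[:,1].max())/2,np.median(h[s])])
        if it==2: print(k,s.sum(),np.ptp(e,0).round(4))
    O,Rp=fitpanel(W,n,c);print(m.sum(),h[m].std(),O,n,np.degrees(np.arccos(n[2])))
np.savez("panel1.npz",O=O,R=Rp,h=[(W[k]-c)@n for k in KEYS])
Rt=np.stack([-Rp[:,0],Rp[:,1],-Rp[:,2]],1)
a,b=KEYS["yellow"];delta(O+Rp@np.array([a/1e3,b/1e3,.045]),Rt)
E
```

```text
resid mm {'blue': [0.2, -0.2], 'green': [-0.2, 0.3], 'yellow': [-0.2, -0.1], 'orange': [-0.1, 0.3], 'start': [0.1, -0.3], 'stop': [0.2, -0.0]} th 0.09
heights {'blue': 20.6, 'green': 15.0, 'yellow': 17.3, 'orange': 17.5, 'start': 17.6, 'stop': 25.6}
23949 0.0007426474666323392 [0.59561028 0.02275748 0.11656162] [-0.49886613 -0.08276745  0.86271788] 30.37687042688141
resid mm {'blue': [0.3, -0.2], 'green': [-0.2, 0.3], 'yellow': [-0.2, -0.1], 'orange': [-0.1, 0.3], 'start': [0.1, -0.3], 'stop': [0.2, -0.0]} th 0.09
heights {'blue': 20.1, 'green': 14.5, 'yellow': 16.8, 'orange': 17.0, 'start': 17.7, 'stop': 25.7}
23959 0.0007425199255106576 [0.59561615 0.02275873 0.11656979] [-0.49894927 -0.08278516  0.86266809] 30.38251067926791
blue 671 [0.0283 0.0282 0.0043]
green 646 [0.0273 0.0274 0.0042]
yellow 652 [0.0277 0.0272 0.0045]
orange 657 [0.0277 0.0277 0.0046]
start 784 [0.0271 0.0273 0.0045]
stop 818 [0.0265 0.0274 0.0042]
resid mm {'blue': [0.3, -0.2], 'green': [-0.2, 0.3], 'yellow': [-0.2, -0.1], 'orange': [-0.1, 0.3], 'start': [0.1, -0.3], 'stop': [0.2, -0.0]} th 0.09
heights {'blue': 20.1, 'green': 14.5, 'yellow': 16.8, 'orange': 17.0, 'start': 17.7, 'stop': 25.7}
23963 0.0007426253872530136 [0.59561611 0.02275877 0.11656994] [-0.4989531  -0.08278851  0.86266556] 30.382797632169552
t 3.175 tcp [0.5226 0.0066 0.2928] F [ 0.17  0.53 -0.02]
shift tool(now) [-0.0036 -0.0218  0.1449] rotvec tool [-0.0009  0.0125 -0.0049] shift in target frame [-0.0053 -0.022   0.1448]
```

>>> arm_command([
  [0, [0, 0, 0], [-0.001, 0.0125, -0.005]],
  [0, [-0.005, -0.022, 0.03], [0, 0, 0]],
  [0, [0, 0, 0.04], [0, 0, 0]],
  [0, [0, 0, 0.04], [0, 0, 0]],
  [0, [0, 0, 0.035], [0, 0, 0]],
  [0, [0, 0, 0.008], [0, 0, 0]],
  [0, [0, 0, 0.008], [0, 0, 0]],
  [0, [0, 0, 0], [0, 0, 0]],
  [0, [0, 0, 0], [0, 0, 0]],
])

```text
t: 4.3
tool_pos: [0.61, -0.0021, 0.1577]
ee_rot: [[-0.851, -0.166, 0.498], [-0.143, 0.986, 0.085], [-0.505, 0.001, -0.863]]
wrist_force: [0.4, 0.4, 0.4]
finger_gap: -0.0002
finger_force: 0.0
```

```bash
cat >> h.py <<'E'
def st(key):
    g=np.load("panel1.npz");O,Rp=g["O"],g["R"];o=r.get_obs()
    q=(Rp.T@(o["tool_pos"]-O))*1000;q[:2]-=KEYS[key]
    F=Rp.T@np.array(o["wrist_force"])
    print("t",o["t"],"off mm (panel axes, z above face)",q.round(2),"top",dict(zip(KEYS,(g["h"]*1000).round(1))),"F",F.round(2))
    Rt=np.stack([-Rp[:,0],Rp[:,1],-Rp[:,2]],1);print(np.round(R.from_matrix(np.array(o["ee_rot"]).T@Rt).as_rotvec(),4))
E
python3 -c "from h import *;st('yellow')"
```

```text
t 4.3 off mm (panel axes, z above face) [-0.49 -0.9  30.32] top {'blue': np.float64(20.1), 'green': np.float64(14.5), 'yellow': np.float64(16.8), 'orange': np.float64(17.0), 'start': np.float64(17.7), 'stop': np.float64(25.7)} F [0.64 0.31 0.09]
[ 0.0021 -0.0012 -0.0001]
```

>>> arm_command([
  [0, [0, 0.001, 0.008], [0, 0, 0]],
  [0, [0, 0, 0.006], [0, 0, 0]],
  [0, [0, 0, 0.002], [0, 0, 0]],
  [0, [0, 0, 0], [0, 0, 0]],
])

```text
t: 4.8
tool_pos: [0.6187, -0.0015, 0.1451]
ee_rot: [[-0.856, -0.169, 0.489], [-0.144, 0.986, 0.089], [-0.497, 0.006, -0.868]]
wrist_force: [0.1, 1.0, 0.1]
finger_gap: 0.0001
finger_force: 0.0
```

```bash
python3 -c "from h import *;st('yellow')"
```

```text
t 4.8 off mm (panel axes, z above face) [ 0.59 -1.71 15.16] top {'blue': np.float64(20.1), 'green': np.float64(14.5), 'yellow': np.float64(16.8), 'orange': np.float64(17.0), 'start': np.float64(17.7), 'stop': np.float64(25.7)} F [ 0.26  0.93 -0.01]
[ 0.0076 -0.0098 -0.0001]
```

>>> arm_command([
  [0, [0, 0, 0.002], [0, 0, 0]],
  [0, [0, 0, 0.001], [0, 0, 0]],
  [0, [0, 0, 0], [0, 0, 0]],
])

```text
t: 5.18
tool_pos: [0.6201, -0.0015, 0.1432]
ee_rot: [[-0.856, -0.169, 0.488], [-0.144, 0.986, 0.09], [-0.496, 0.007, -0.868]]
wrist_force: [-0.5, 0.4, -0.0]
finger_gap: -0.0001
finger_force: 0.4
```

```bash
python3 -c "from h import *;st('yellow')"
```

```text
t 5.175 off mm (panel axes, z above face) [ 0.82 -2.01 12.72] top {'blue': np.float64(20.1), 'green': np.float64(14.5), 'yellow': np.float64(16.8), 'orange': np.float64(17.0), 'start': np.float64(17.7), 'stop': np.float64(25.7)} F [-0.41  0.52  0.2 ]
[ 0.0086 -0.0108 -0.0001]
```

```bash
python3 - <<'E'
from h import *
o=r.get_obs();print({k:np.round(v,2).tolist() for k,v in o.items()})
im,d=r.grab_frame("scene");a=cv2.resize(im[100:300,180:460],None,fx=2.5,fy=2.5);cv2.imwrite("pics/s2.png",a)
E
```

```text
{'t': 5.18, 'joints': [15.46, 15.73, -35.74, 15.85, -9.2, -110.81], 'joint_velocities': [-0.09, 0.06, 0.12, 0.21, 0.06, -0.07], 'effort': [-0.13, -28.98, 14.84, 2.8, 1.03, 0.01], 'tool_pos': [0.62, -0.0, 0.14], 'ee_rot': [[-0.86, -0.17, 0.49], [-0.14, 0.99, 0.09], [-0.5, 0.01, -0.87]], 'wrist_force': [-0.54, 0.44, -0.04], 'moment': [-0.06, 1.19, 0.02], 'finger_force': 0.41, 'finger_gap': -0.0}
```

View pics/s2.png

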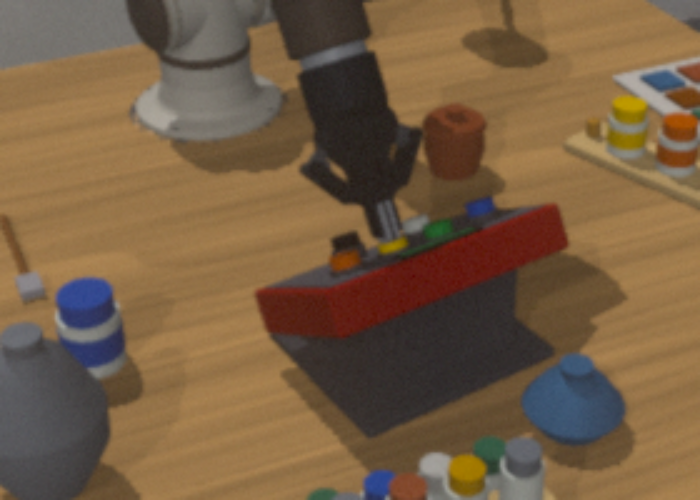

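>>> arm_command([
  [0, [0, 0, -0.015], [0, 0, 0]],
  [0, [0, 0, -0.015], [0, 0, 0]],
  [0, [0.004, 0, 0], [0, 0.13, 0]],
  [0, [0.004, 0, 0], [0, 0.13, 0]],
  [0, [0, 0, 0], [0, 0, 0]],
  [0, [0, 0, 0], [0, 0, 0]],
])

```text
t: 5.98
tool_pos: [0.5976, -0.0057, 0.1648]
ee_rot: [[-0.953, -0.169, 0.252], [-0.161, 0.986, 0.05], [-0.256, 0.007, -0.967]]
wrist_force: [0.4, 0.5, -0.9]
finger_gap: -0.0002
finger_force: 0.0
```

```bash
cat >> h.py <<'E'
def go(key,h,dx=-8,tilt=.25):
    "shift in tool axes to bring TCP to key at height h mm above face, dx mm along panel x"
    g=np.load("panel1.npz");O,Rp=g["O"],g["R"];o=r.get_obs();Rc=np.array(o["ee_rot"])
    Rt=np.stack([-Rp[:,0],Rp[:,1],-Rp[:,2]],1)@R.from_rotvec([0,tilt,0]).as_matrix()
    a,b=KEYS[key];T=O+Rp@np.array([a+dx,b,h])/1e3
    q=(Rp.T@(o["tool_pos"]-O))*1000
    print("t",o["t"],"rel",(q-[a,b,0]).round(2),"j",np.round(o["joints"],1),"F",(Rp.T@np.array(o["wrist_force"])).round(1),"M",np.round(o["moment"],2))
    print("rot",np.round(R.from_matrix(Rc.T@Rt).as_rotvec(),4),"shift",(Rt.T@(T-o["tool_pos"])).round(4),"normal-in step per mm",(Rt.T@-Rp[:,2]).round(3))
E
python3 -c "from h import *;go('yellow',24)"
```

```text
t 5.975 rel [-7.94 -2.43 43.  ] j [ 15.5  16.3 -20.8   1.8 -38.1 -97.2] F [-0.1  0.4 -1. ] M [-0.1   0.56 -0.02]
rot [ 0.0083 -0.0209  0.0015] shift [-0.0046  0.0024  0.0184] normal-in step per mm [-0.247  0.     0.969]
```

```bash
sed -i 's/dx=-8,tilt=.25/dx=-5,tilt=.12/' h.py; python3 -c "from h import *;go('yellow',24)"
```

```text
t 5.975 rel [-7.94 -2.43 43.  ] j [ 15.5  16.3 -20.8   1.8 -38.1 -97.2] F [-0.1  0.4 -1. ] M [-0.1   0.56 -0.02]
rot [ 0.0084 -0.1509  0.001 ] shift [-0.0052  0.0024  0.0185] normal-in step per mm [-0.12  -0.     0.993]
```

>>> arm_command([
  [0, [0, 0, 0], [0.008, -0.15, 0.001]],
  [0, [-0.003, 0.0024, 0.01], [0, 0, 0]],
  [0, [-0.0022, 0, 0.0085], [0, 0, 0]],
  [0, [-0.0007, 0, 0.006], [0, 0, 0]],
  [0, [0, 0, 0], [0, 0, 0]],
])

```text
t: 6.6
tool_pos: [0.6137, -0.0004, 0.1452]
ee_rot: [[-0.905, -0.166, 0.393], [-0.152, 0.986, 0.065], [-0.398, -0.001, -0.917]]
wrist_force: [0.4, 0.6, -0.1]
finger_gap: -0.0002
finger_force: 0.0
```

```bash
python3 -c "from h import *;go('yellow',10)"
```

```text
t 6.6 rel [-3.38  0.15 17.61] j [  16.3   16.4  -28.7    7.3  -21.8 -103. ] F [ 0.4  0.6 -0.3] M [-0.11  0.79 -0.01]
rot [ 0.0004 -0.0009  0.0004] shift [ 0.0007 -0.0002  0.0078] normal-in step per mm [-0.12  -0.     0.993]
```

>>> arm_command([
  [0, [-0.0005, 0, 0.004], [0, 0, 0]],
  [0, [0, 0, 0], [0, 0, 0]],
])

```text
t: 6.85
tool_pos: [0.6152, -0.0002, 0.142]
ee_rot: [[-0.905, -0.166, 0.393], [-0.152, 0.986, 0.065], [-0.398, -0.001, -0.917]]
wrist_force: [0.2, 0.1, -0.2]
finger_gap: -0.0
finger_force: 0.0
```

```bash
python3 -c "from h import *;go('yellow',10)"
```

```text
t 6.85 rel [-3.71  0.13 14.05] j [  16.3   16.7  -28.8    7.5  -21.3 -103.1] F [ 0.1  0.1 -0.3] M [-0.09  0.77  0.02]
rot [ 0.0005 -0.0007  0.0004] shift [ 0.0008 -0.0001  0.0042] normal-in step per mm [-0.12  -0.     0.993]
```

>>> arm_command([
  [0, [-0.0002, 0, 0.002], [0, 0, 0]],
  [0, [0, 0, 0], [0, 0, 0]],
])

```text
t: 7.1
tool_pos: [0.6162, 0.0, 0.1407]
ee_rot: [[-0.904, -0.166, 0.393], [-0.152, 0.986, 0.066], [-0.399, -0.001, -0.917]]
wrist_force: [-0.4, -0.2, 0.9]
finger_gap: -0.0001
finger_force: 0.4
```

>>> arm_command([
  [0, [-0.0002, 0, 0.002], [0, 0, 0]],
  [0, [0, 0, 0], [0, 0, 0]],
])

```text
t: 7.35
tool_pos: [0.6172, 0.0002, 0.139]
ee_rot: [[-0.904, -0.166, 0.394], [-0.152, 0.986, 0.066], [-0.399, -0.001, -0.917]]
wrist_force: [-1.0, -0.2, 2.4]
finger_gap: 0.0001
finger_force: 1.2
```

>>> arm_command([
  [0, [-0.0002, 0, 0.002], [0, 0, 0]],
  [0, [0, 0, 0], [0, 0, 0]],
])

```text
t: 7.6
tool_pos: [0.6183, 0.0004, 0.1371]
ee_rot: [[-0.904, -0.166, 0.394], [-0.152, 0.986, 0.066], [-0.399, -0.001, -0.917]]
wrist_force: [-0.9, -1.0, 4.2]
finger_gap: -0.0
finger_force: 1.5
```

```bash
python3 -c "from h import *;go('yellow',10)"
```

```text
t 7.6 rel [-3.52  0.15  8.29] j [  16.2   17.4  -28.8    7.7  -20.6 -103.3] F [ 1.2 -0.8  4.1] M [-0.19  0.75 -0.01]
rot [0.0005 0.0002 0.0006] shift [ 0.0017 -0.0002 -0.0015] normal-in step per mm [-0.12  -0.     0.993]
```

>>> arm_command([
  [0, [-0.0003, 0, 0.002], [0, 0, 0]],
  [0, [0, 0, 0], [0, 0, 0]],
])

```text
t: 7.85
tool_pos: [0.6192, 0.0005, 0.1356]
ee_rot: [[-0.904, -0.166, 0.393], [-0.152, 0.986, 0.066], [-0.399, -0.001, -0.917]]
wrist_force: [-3.6, -0.0, 5.2]
finger_gap: -0.0001
finger_force: 3.5
```

>>> arm_command([
  [0, [-0.0002, 0, 0.0015], [0, 0, 0]],
  [0, [0, 0, 0], [0, 0, 0]],
])

```text
t: 8.1
tool_pos: [0.6198, 0.0005, 0.1348]
ee_rot: [[-0.904, -0.166, 0.394], [-0.152, 0.986, 0.065], [-0.399, -0.001, -0.917]]
wrist_force: [-6.8, -0.6, 8.8]
finger_gap: 0.0
finger_force: 5.7
```

```bash
python3 -c "from h import *;go('yellow',10)"
```

```text
t 8.1 rel [-3.42  0.08  5.5 ] j [  16.2   17.7  -28.8    7.8  -20.3 -103.4] F [-1.4  0.5 11. ] M [0.03 1.36 0.11]
rot [0.0004 0.0001 0.0006] shift [ 0.0021 -0.0001 -0.0043] normal-in step per mm [-0.12  -0.     0.993]
```

>>> arm_command([
  [0, [0, 0, -0.006], [0, 0, 0]],
  [0, [0, 0, -0.025], [0, 0, 0]],
  [0, [0, 0, -0.04], [0, 0, 0]],
  [0, [0, -0.052, 0], [0, 0, 0]],
  [0, [0, 0, 0], [0, 0, 0]],
  [0, [0, 0, 0], [0, 0, 0]],
])

```text
t: 8.85
tool_pos: [0.6001, -0.0555, 0.1982]
ee_rot: [[-0.905, -0.165, 0.392], [-0.152, 0.986, 0.065], [-0.397, -0.0, -0.918]]
wrist_force: [-0.5, -0.2, -0.2]
finger_gap: -0.0004
finger_force: 0.0
```

```bash
cat >> h.py <<'E'
def heights():
    g=np.load("panel1.npz");O,Rp=g["O"],g["R"];o=r.get_obs();im,d=r.grab_frame("wrist");cv2.imwrite("pics/wl.png",im)
    c=r.calibration("wrist");H=np.array(c["hand_eye"])
    v,u=np.mgrid[0:400,0:640];C=np.stack([(u-c["cx"])/c["fx"]*d,(v-c["cy"])/c["fy"]*d,d],-1).reshape(-1,3)[d.ravel()>0]
    P=(C@H[:3,:3].T+H[:3,3])@np.array(o["ee_rot"]).T+o["tool_pos"];q=(P-O)@Rp*1e3
    m=(abs(q[:,0])<75)&(abs(q[:,1])<120)&(abs(q[:,2])<7)
    for a,b in KEYS.values(): m&=np.hypot(q[:,0]-a,q[:,1]-b)>22
    A=np.c_[q[m][:,:2],np.ones(m.sum())];k=np.linalg.lstsq(A,q[m][:,2],rcond=None)[0];print("plane",k.round(4),m.sum())
    hh=q[:,2]-np.c_[q[:,:2],np.ones(len(q))]@k
    for n,(a,b) in KEYS.items():
        s=(np.hypot(q[:,0]-a,q[:,1]-b)<11)&(hh>3)&(hh<35);print(n,s.sum(),np.median(hh[s]).round(1) if s.sum() else None,end="; ")
    print()
E
python3 -c "from h import *;heights();go('orange',22)"
```

```text
plane [ 5.40e-03 -1.00e-04  1.47e-01] 57804
blue 933 19.7; green 896 14.2; yellow 867 12.1; orange 906 16.6; start 1082 17.9; stop 1172 25.7; 
t 8.9 rel [ 3.95  0.49 74.58] j [ 10.3  11.9 -23.3   0.6 -31.4 -91.2] F [-0.1 -0.1 -0.9] M [-0.1   0.78 -0.02]
rot [ 0.0007 -0.0022  0.0007] shift [ 0.0026 -0.0005  0.0533] normal-in step per mm [-0.12  -0.     0.993]
```

>>> arm_command([
  [0, [0.0026, -0.0005, 0.03], [0, 0, 0]],
  [0, [0, 0, 0.02], [0, 0, 0]],
  [0, [-0.0005, 0, 0.006], [0, 0, 0]],
  [0, [-0.0005, 0, 0.004], [0, 0, 0]],
  [0, [-0.0005, 0, 0.004], [0, 0, 0]],
  [0, [0, 0, 0], [0, 0, 0]],
])

```text
t: 9.65
tool_pos: [0.625, -0.0516, 0.1404]
ee_rot: [[-0.904, -0.166, 0.394], [-0.152, 0.986, 0.066], [-0.399, -0.001, -0.917]]
wrist_force: [0.2, 0.2, -0.9]
finger_gap: -0.0004
finger_force: 0.1
```

```bash
python3 -c "from h import *;go('orange',6)"
```

```text
t 9.65 rel [-3.52 -0.23 12.03] j [ 10.2  18.1 -24.5   0.7 -23.8 -91.2] F [-0.2  0.2 -0.9] M [-0.09  0.76 -0.03]
rot [0.0006 0.0007 0.0008] shift [0.0007 0.0002 0.0062] normal-in step per mm [-0.12  -0.     0.993]
```

>>> arm_command([
  [0, [-0.0002, 0, 0.002], [0, 0, 0]],
  [0, [0, 0, 0], [0, 0, 0]],
])

```text
t: 9.9
tool_pos: [0.6261, -0.0516, 0.1389]
ee_rot: [[-0.904, -0.166, 0.394], [-0.152, 0.986, 0.066], [-0.4, -0.001, -0.917]]
wrist_force: [-2.4, 0.6, 2.1]
finger_gap: -0.0002
finger_force: 1.5
```

>>> arm_command([
  [0, [-0.0002, 0, 0.002], [0, 0, 0]],
  [0, [0, 0, 0], [0, 0, 0]],
])

```text
t: 10.15
tool_pos: [0.6272, -0.0514, 0.1369]
ee_rot: [[-0.904, -0.166, 0.394], [-0.152, 0.986, 0.066], [-0.4, -0.001, -0.917]]
wrist_force: [-2.3, 1.2, 3.1]
finger_gap: -0.0001
finger_force: 1.9
```

>>> arm_command([
  [0, [-0.0002, 0, 0.002], [0, 0, 0]],
  [0, [0, 0, 0], [0, 0, 0]],
])

```text
t: 10.4
tool_pos: [0.6281, -0.0513, 0.1355]
ee_rot: [[-0.904, -0.166, 0.394], [-0.152, 0.986, 0.066], [-0.4, -0.001, -0.917]]
wrist_force: [-4.3, 0.7, 7.2]
finger_gap: -0.0001
finger_force: 4.1
```

```bash
python3 -c "from h import *;go('orange',6)"
```

```text
t 10.4 rel [-3.39 -0.38  6.21] j [ 10.2  18.7 -24.5   0.7 -23.3 -91.2] F [0.  1.4 8.3] M [0.3  1.15 0.22]
rot [0.0004 0.0008 0.0008] shift [0.0016 0.0004 0.0004] normal-in step per mm [-0.12  -0.     0.993]
```

>>> arm_command([
  [0, [0, 0, 0], [0, 0, 0]],
  [0, [0, 0, 0], [0, 0, 0]],
])

```text
t: 10.65
tool_pos: [0.628, -0.0512, 0.1355]
ee_rot: [[-0.904, -0.166, 0.394], [-0.152, 0.986, 0.066], [-0.4, -0.001, -0.917]]
wrist_force: [-4.0, 0.6, 6.3]
finger_gap: -0.0001
finger_force: 3.9
```

>>> arm_command([
  [0, [-0.0001, 0, 0.001], [0, 0, 0]],
  [0, [0, 0, 0], [0, 0, 0]],
])

```text
t: 10.9
tool_pos: [0.6284, -0.0512, 0.135]
ee_rot: [[-0.904, -0.166, 0.394], [-0.152, 0.986, 0.066], [-0.4, -0.001, -0.917]]
wrist_force: [-5.2, 2.2, 10.4]
finger_gap: -0.0
finger_force: 5.4
```

```bash
python3 -c "from h import *;go('orange',6);heights()"
```

```text
t 10.9 rel [-3.33 -0.42  5.66] j [ 10.2  18.8 -24.5   0.7 -23.2 -91.2] F [ 1.2  3.  11.4] M [0.38 1.28 0.25]
rot [0.0004 0.001  0.0008] shift [ 0.0017  0.0004 -0.0001] normal-in step per mm [-0.12  -0.     0.993]
plane [ 4.40e-03  6.00e-04 -9.75e-01] 78273
blue 0 None; green 1774 14.2; yellow 1733 12.2; orange 144 30.4; start 2307 17.7; stop 2654 25.7;
```

>>> arm_command([
  [0, [0, 0, -0.006], [0, 0, 0]],
  [0, [0, 0, -0.02], [0, 0, 0]],
  [0, [0, 0, -0.025], [0, 0, 0]],
  [0, [0, 0.052, 0], [0, 0, 0]],
  [0, [0, 0.052, 0], [0, 0, 0]],
  [0, [0, 0, 0], [0, 0, 0]],
  [0, [0, 0, 0], [0, 0, 0]],
])

```text
t: 11.82
tool_pos: [0.5907, 0.0481, 0.1801]
ee_rot: [[-0.905, -0.166, 0.392], [-0.152, 0.986, 0.066], [-0.398, -0.001, -0.918]]
wrist_force: [0.5, 0.1, 0.5]
finger_gap: 0.0002
finger_force: 0.0
```

```bash
python3 -c "from h import *;heights();go('green',16)"
```

```text
plane [ 2.800e-03 -1.000e-04  2.038e-01] 68604
blue 1123 19.9; green 885 14.3; yellow 1045 12.3; orange 1031 12.3; start 1315 17.8; stop 1437 25.7; 
t 11.875 rel [ 1.74 -0.81 55.13] j [  22.6   11.7  -30.9   12.4  -25.  -113.3] F [-0.  -1.4  0.2] M [-0.1   0.8  -0.05]
rot [ 0.0003 -0.001  -0.0002] shift [0.002  0.0008 0.0397] normal-in step per mm [-0.12  -0.     0.993]
```

>>> arm_command([
  [0, [0.002, 0.0008, 0.02], [0, 0, 0]],
  [0, [0, 0, 0.02], [0, 0, 0]],
  [0, [-0.0003, 0, 0.003], [0, 0, 0]],
  [0, [-0.0003, 0, 0.003], [0, 0, 0]],
  [0, [-0.0003, 0, 0.003], [0, 0, 0]],
  [0, [0, 0, 0], [0, 0, 0]],
])

```text
t: 12.62
tool_pos: [0.6092, 0.0516, 0.1355]
ee_rot: [[-0.904, -0.165, 0.394], [-0.152, 0.986, 0.066], [-0.399, -0.0, -0.917]]
wrist_force: [-0.6, -1.1, 1.1]
finger_gap: -0.0001
finger_force: 0.6
```

```bash
python3 -c "from h import *;go('green',4)"
```

```text
t 12.625 rel [-4.77  0.22  7.18] j [  21.9   16.7  -33.1   16.2  -17.8 -116.8] F [-0.2 -1.   1.3] M [-0.25  1.01 -0.11]
rot [0.0006 0.0004 0.0001] shift [-0.0002 -0.0002  0.0032] normal-in step per mm [-0.12  -0.     0.993]
```

>>> arm_command([
  [0, [-0.0002, 0, 0.002], [0, 0, 0]],
  [0, [0, 0, 0], [0, 0, 0]],
])

```text
t: 12.88
tool_pos: [0.6103, 0.052, 0.1339]
ee_rot: [[-0.904, -0.166, 0.394], [-0.152, 0.986, 0.066], [-0.399, -0.001, -0.917]]
wrist_force: [-2.4, -2.1, 2.9]
finger_gap: 0.0001
finger_force: 1.9
```

```bash
python3 -c "from h import *;go('green',4)"
```

```text
t 12.875 rel [-4.59  0.45  5.18] j [  21.8   16.9  -33.1   16.4  -17.6 -117. ] F [-0.9 -1.7  3.8] M [-0.69  1.01 -0.27]
rot [0.0006 0.0004 0.0006] shift [ 0.0003 -0.0005  0.0012] normal-in step per mm [-0.12  -0.     0.993]
```

>>> arm_command([
  [0, [-0.0002, 0, 0.0015], [0, 0, 0]],
  [0, [0, 0, 0], [0, 0, 0]],
])

```text
t: 13.12
tool_pos: [0.6109, 0.0521, 0.1328]
ee_rot: [[-0.904, -0.166, 0.394], [-0.152, 0.986, 0.066], [-0.399, -0.001, -0.917]]
wrist_force: [-5.7, -3.0, 6.6]
finger_gap: -0.0001
finger_force: 4.2
```

>>> arm_command([
  [0, [-0.0001, 0, 0.001], [0, 0, 0]],
  [0, [0, 0, 0], [0, 0, 0]],
])

```text
t: 13.38
tool_pos: [0.6113, 0.0522, 0.1322]
ee_rot: [[-0.904, -0.166, 0.394], [-0.152, 0.986, 0.066], [-0.399, -0.001, -0.917]]
wrist_force: [-6.1, -3.5, 8.9]
finger_gap: -0.0001
finger_force: 5.6
```

```bash
python3 -c "from h import *;go('green',4)"
```

```text
t 13.375 rel [-4.52  0.39  3.26] j [  21.8   17.1  -33.2   16.7  -17.3 -117.2] F [-1.2 -2.5 11. ] M [-0.57  1.56 -0.18]
rot [0.0004 0.0007 0.0005] shift [ 0.0006 -0.0004 -0.0007] normal-in step per mm [-0.12  -0.     0.993]
```

>>> arm_command([
  [0, [0, 0, -0.006], [0, 0, 0]],
  [0, [0, 0, -0.02], [0, 0, 0]],
  [0, [0, 0, -0.025], [0, 0, 0]],
  [0, [0.035, 0.014, 0], [0, 0, 0]],
  [0, [0.031, 0, 0], [0, 0, 0]],
  [0, [0, 0, 0], [0, 0, 0]],
  [0, [0, 0, 0], [0, 0, 0]],
])

```text
t: 14.25
tool_pos: [0.5305, 0.0536, 0.1526]
ee_rot: [[-0.903, -0.167, 0.395], [-0.153, 0.986, 0.067], [-0.401, 0.0, -0.916]]
wrist_force: [1.0, 1.1, -0.3]
finger_gap: 0.0003
finger_force: 0.0
```

```bash
python3 -c "from h import *;heights();go('start',18)"
```

```text
plane [0.0016 0.0002 0.1848] 41622
blue 0 None; green 0 None; yellow 0 None; orange 837 12.5; start 986 17.8; stop 1114 25.7; 
t 14.3 rel [ 3.56  1.11 60.91] j [  25.5    8.1  -44.    22.9  -16.3 -126.7] F [ 0.2  0.3 -0.4] M [-0.08  0.73  0.  ]
rot [0.0016 0.0023 0.0009] shift [ 0.0034 -0.0011  0.0436] normal-in step per mm [-0.12  -0.     0.993]
```

>>> arm_command([
  [0, [0, 0, 0], [0, 0.15, 0]],
  [0, [0, 0, 0], [0, 0, 0]],
])

```text
t: 14.55
tool_pos: [0.5348, 0.055, 0.1543]
ee_rot: [[-0.951, -0.165, 0.263], [-0.158, 0.986, 0.045], [-0.267, 0.001, -0.964]]
wrist_force: [1.1, 0.6, -0.3]
finger_gap: -0.0001
finger_force: 0.0
```

```bash
python3 -c "from h import *;go('start',20,-7,.27)"
```

```text
t 14.55 rel [ 7.99  1.78 60.22] j [  25.4   11.1  -32.3    7.8  -31.9 -112.1] F [ 0.8  0.4 -0.9] M [-0.09  0.4  -0.08]
rot [ 0.0019  0.0103 -0.001 ] shift [ 0.0037 -0.0018  0.0428] normal-in step per mm [-0.267 -0.     0.964]
```

>>> arm_command([
  [0, [0.0037, -0.0018, 0.022], [0, 0, 0]],
  [0, [0, 0, 0.021], [0, 0, 0]],
  [0, [-0.0008, 0, 0.003], [0, 0, 0]],
  [0, [-0.0008, 0, 0.003], [0, 0, 0]],
  [0, [0, 0, 0], [0, 0, 0]],
])

```text
t: 15.18
tool_pos: [0.5405, 0.0524, 0.1044]
ee_rot: [[-0.952, -0.166, 0.257], [-0.16, 0.986, 0.042], [-0.26, -0.001, -0.966]]
wrist_force: [-0.8, 0.2, -0.3]
finger_gap: -0.0002
finger_force: 0.1
```

```bash
python3 -c "from h import *;go('start',10,-7,.27)"
```

```text
t 15.175 rel [-12.81  -1.62  14.53] j [  24.7   15.8  -35.5    9.6  -24.5 -113.4] F [-0.8  0.3  0.2] M [-0.05  0.49 -0.03]
rot [-0.      0.003   0.0005] shift [-0.0068  0.0016  0.0028] normal-in step per mm [-0.267 -0.     0.964]
```

>>> arm_command([
  [0, [-0.0005, 0, 0.002], [0, 0, 0]],
  [0, [0, 0, 0], [0, 0, 0]],
])

```text
t: 15.42
tool_pos: [0.5417, 0.0527, 0.1027]
ee_rot: [[-0.952, -0.166, 0.257], [-0.16, 0.986, 0.042], [-0.26, -0.001, -0.966]]
wrist_force: [-1.7, -0.8, 2.2]
finger_gap: 0.0004
finger_force: 1.5
```

```bash
python3 -c "from h import *;go('start',10,-7,.27)"
```

```text
t 15.425 rel [-12.61  -1.55  12.51] j [  24.6   16.   -35.4    9.6  -24.3 -113.4] F [-0.5 -0.5  2.8] M [-0.23  0.76 -0.05]
rot [0.0001 0.003  0.0005] shift [-0.0061  0.0016  0.0009] normal-in step per mm [-0.267 -0.     0.964]
```

>>> arm_command([
  [0, [-0.0006, 0, 0.002], [0, 0, 0]],
  [0, [0, 0, 0], [0, 0, 0]],
])

```text
t: 15.68
tool_pos: [0.5428, 0.0529, 0.1007]
ee_rot: [[-0.952, -0.166, 0.256], [-0.16, 0.986, 0.042], [-0.26, -0.001, -0.966]]
wrist_force: [-1.6, -0.6, 3.9]
finger_gap: -0.0
finger_force: 1.8
```

>>> arm_command([
  [0, [-0.0005, 0, 0.0015], [0, 0, 0]],
  [0, [0, 0, 0], [0, 0, 0]],
])

```text
t: 15.92
tool_pos: [0.5435, 0.053, 0.0994]
ee_rot: [[-0.952, -0.166, 0.256], [-0.16, 0.986, 0.042], [-0.26, -0.001, -0.966]]
wrist_force: [-2.8, -0.4, 6.7]
finger_gap: 0.0003
finger_force: 3.4
```

```bash
python3 -c "from h import *;go('start',10,-7,.27)"
```

```text
t 15.925 rel [-12.69  -1.57   8.68] j [  24.6   16.5  -35.4    9.7  -23.8 -113.4] F [0.9 0.1 7.2] M [-0.18  0.78 -0.03]
rot [-0.0001  0.0023  0.0006] shift [-0.0051  0.0016 -0.0028] normal-in step per mm [-0.267 -0.     0.964]
```

>>> arm_command([
  [0, [-0.0003, 0, 0.001], [0, 0, 0]],
  [0, [0, 0, 0], [0, 0, 0]],
])

```text
t: 16.18
tool_pos: [0.5439, 0.053, 0.0988]
ee_rot: [[-0.952, -0.166, 0.256], [-0.16, 0.986, 0.042], [-0.259, -0.001, -0.966]]
wrist_force: [-3.9, -0.9, 8.4]
finger_gap: 0.0005
finger_force: 4.9
```

>>> arm_command([
  [0, [0, 0, -0.006], [0, 0, 0]],
  [0, [0, 0, -0.02], [0, 0, 0]],
  [0, [0, 0, -0.04], [0, 0, 0]],
  [0, [0, 0, -0.05], [0, 0, 0]],
  [0, [0, 0, -0.04], [0, 0, 0]],
  [0, [0, 0, 0], [0, 0, 0]],
  [0, [0, 0, 0], [0, 0, 0]],
])

```text
t: 17.05
tool_pos: [0.5033, 0.0464, 0.2478]
ee_rot: [[-0.953, -0.165, 0.254], [-0.16, 0.986, 0.042], [-0.257, -0.001, -0.966]]
wrist_force: [-0.6, 0.5, -0.5]
finger_gap: -0.0001
finger_force: 0.0
```

```bash
python3 -c "from h import *;heights();go('start',10,-7,.27)"
```

```text
plane [0.0006 0.0002 0.1482] 25623
blue 472 20.0; green 0 None; yellow 463 12.7; orange 463 12.7; start 473 13.3; stop 513 25.7; 
t 17.1 rel [ 26.79  -1.68 156.92] j [  26.3    2.2  -26.8    5.9  -47.  -110.3] F [-0.1  0.6 -0.5] M [-0.08  0.5  -0.02]
rot [-0.0005 -0.0014  0.0002] shift [-0.0066  0.0017  0.1506] normal-in step per mm [-0.267 -0.     0.964]
```

View pics/wl.png

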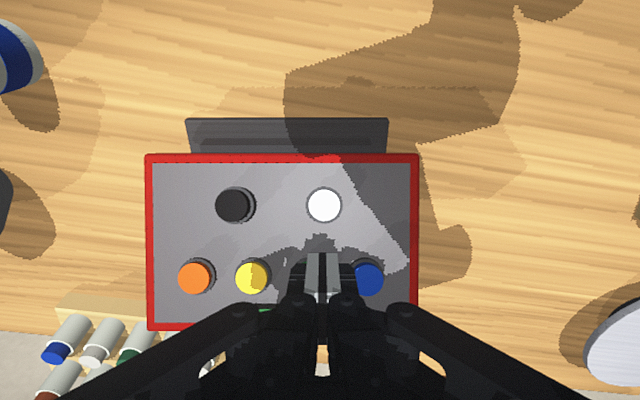

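The last picture shows the white key at (324,205), orange at (194,276) and yellow at (250,276), all half sunken. Blue at (369,278) and black at (235,205) are still up. Green is hidden behind the fingers, but it reached its stop at 11 N.

```bash
python3 -c "from station import r;print(r.job_done())"
```

```text
the job is handed in; nothing more can be done
None
```

I pressed yellow, orange, green and then white start, each to its stop at about 9–11 N; blue and black stop stayed up, the green key's final height went unchecked (fingers hid it), and the job is handed in with no verdict returned.

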